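Sharpening stone back into its case

TASK

The broad sharpening stone has dried on the rack: put it away by sliding it lengthways into its wooden case and pushing it fully home against the back of the case. Leave the slim stone, the pot, the saucer and the sieve where they are.

Things in the scene. Friction and masses are not known exactly. Their poses are not given: they have to be found in the camera images.
- broad_stone: The stone to put away: the broader of two plain grey sharpening stones on the drying rack, a block 150 long (its x) x 50 wide (y) x 25 thick (z) mm, about 0.4 kg. Origin at the centre of its underside. Either end may go in first.
- broad_stone_mid (a point): Centre of the broad stone's body, 12.5 mm above the middle of its underside.
- slim_stone: A slim grey sharpening stone, 150 x 26 x 25 mm (x, y, z), lying beside the broad one on the rack, about 110 mm between centre lines; stays there. Origin at the centre of its underside.
- rack: Low drying rack of pale wood, fixed to the counter, 138 (x) x 210 (y) x 20 mm high. The stones lie along its x across two bars that run along y, 14 mm wide, at x = -62 and +62 mm, tops 20 mm above the counter; between the bars only 6 mm high slats, 14 mm wide, at y = -95, 0 and +95 mm. Origin: centre of its underside.
- case: Brown wooden case fixed flat to the counter, outside 155 (x) x 73 (y) x 43 mm high, closed except for its mouth at the -x end. Inside 146 deep x 53 wide x 28 high; floor 8 mm thick, roof 7, sides 10, back wall 9. Origin: centre of its underside. The stone slides in along +x; home, it touches the back wall, its centre at x -6.5, y 0, z 20.5 mm, and 4 mm of it still stands out of the mouth.
- case_mouth (a point): Centre of the case's open mouth, in the plane of its front edge, 77.5 mm to -x of the case's origin and 22 mm above the counter. This end looks back towards the robot, up to about 20 degrees askew. The first 8 mm of the opening flare by about 3 mm on every side; a thumb notch in the roof, 24 mm wide and 24 mm long, marks the mouth end from above.
- pot: Celadon ceramic pot, 100 mm across, 90 mm high, empty; bystander. Origin at the centre of its underside.
- saucer: Empty clay saucer, 110 mm across, 20 mm high; bystander. Origin at the centre of its underside.
- sieve: Round aluminium sieve, 120 mm across, 50 mm high; bystander. Origin at the centre of its underside.
There are look-alikes about, which are no part of the job. Of the things shaped like the case, the brown one is meant.

How it is judged:
By the outcome, as a careful person would: the job done as asked, in the order asked, and still so for the second after the job is handed in, with the robot touching nothing.
It also fails if it takes over 56 s, if anything falls off the work surface, if the arm or the gripper's body presses on something with over 40 N, if the wrist force passes 120 N, or if a joint passes its speed limit or range.

ROBOT

A 6-joint arm with a two-finger parallel gripper is mounted at the origin on the work surface. World frame = base frame: x ahead of the robot, y to its left, z up, the work surface at z = 0. Lengths are in m, angles in degrees, forces in N, time in s.
With the tool pointing down it reaches from about 0.25 to 0.725 m from the base axis. Payload 9.7 kg.
Tool frame: the origin (TCP) lies midway between the tips of the shut fingers; the grasp point (between the pads) lies 19 mm behind it (bot.hold_point_z is the distance from the TCP to the grasp point, in m); z points along the fingers, y is the line along which they close (so a half turn about z gives the same grasp; the last joint's range is limited). The gripper opens to 85 mm and grips with 20 to 120 N. Pads are 22 mm wide; open, the fingers measure 114 mm over their backs; the gripper's body (76 mm by 85 mm) begins 54 mm behind the grasp point. The pads swing forward as they close: fully open they stand 13 mm farther back than shut.
Start: joints at [70.073, 4.979, 10.078, 95.1, 0, 90], TCP at [0.187, 0.517, 0.231] pointing down, gripper open.
Joint ranges: [-179.16, 179.16], [-48.56, 103.87], [-65.8, 70.77], [-126.05, 130.52], [-82.76, 87.17], [-180, 180]. Speed limits (degrees/s): [127.2, 127.2, 147.25, 180, 180, 180].

INTERFACE

Orientations are given as [roll, pitch, yaw] about the fixed x, y, z axes, in that order (R = Rz(yaw) Ry(pitch) Rx(roll)).
In Python, from workcell import bot gives the robot as it stands.
- The arm moves only by the tool play_rows, never from a script. Its argument "steps" is a list that holds one entry, the list of rows, each a list of 4 numbers: the shift along the tool's x, y, z in m, then the turn about the tool's z in rad. In form: [[[tx, ty, tz, yaw], ...]]. A call has exactly 5 rows; each row shifts and turns the commanded pose from where the row before left it, along the tool's axes as they then stand; what a row does not reach is not made up. A row lasts 1/12 s, in which the tool goes at most 41.7 mm and 7.16 degrees, less where a joint would pass 70% of its speed; a pose out of reach is approached as far as the arm can. A call is refused whole if a number of a shift passes 0.0417 or a number of a turn 0.125, either way. A call with a gripper value outside its range is refused whole. "gripper" is the finger opening in m, from 0 to 0.0854, set as the call begins (left out, the last holds). The fingers move at their own pace and stop on an object; "squeeze" is the grip in N (left out, the last holds). Time passes only in rows, so rows that do not move let the fingers close, or fill a call up. It gives the time, the measured TCP pose, the force, the opening and the grip force at its end, in the units of the state.
- bot.get_obs(): the state, without advancing time (a new reading comes with each control period).
- bot.camera(name): name is "side" or "top" or "wrist"; returns a dict with "img" (480x640x3 uint8, blue, green, red), "vfov" (degrees; the focal length in pixels is half the picture's height over the tangent of half this angle, whatever the lens; pixels are square), "cx", "cy" (the principal point, pixels), "D" ([k1, k2, p1, p2, k3] as OpenCV has them; the pictures are not rectified), "xyz" and "attitude" of the camera in the world. Camera axes: x right, y down, z forward; pixel columns grow to the right and rows downward; lengths in m; the calibration is good to about 2 mm. A picture is of the moment at which its call begins. There is no depth.
- bot.job_done(): hands the job in; it is judged then, once.
The state is a dict: "time": time; "q": joint angles; "qd": joint speeds; "joint_efforts": joint torques, N m; "ee_pos": TCP position; "tcp_rot": TCP orientation; "wrist_force": force on the tool from outside, world axes, zero at the start; "torque": the same for the moment, N m; "opening": finger opening in m; "grasp_force": force on a finger pad.
Only numpy, scipy, OpenCV 4.12 (cv2) and the standard library are available. Lean on these libraries where they do the work, as an engineer would, in place of code of your own. Each camera call takes 0.05 s, during which the arm holds its last target. There are 200 camera calls.

## Working session

There is one attempt and no reset: what is moved stays moved. The work goes in short steps, Python scripts to look and compute and a tool call to move; the robot and the scene stay as the last step left them, time stands still between calls to the robot, and variables do not carry over. Pictures are saved under pics/ and viewed, at most 10 in all, crops included, and the job is handed in when it is done.

Besides the shell and the picture viewer there is one more tool, called after ">>>" as name(argument=value, ...), one argument or row to a line, values as JSON. play_rows: Moves the arm, as the interface text tells. Its arguments: {"type":"object","properties":{"steps":{"type":"array","items":{"type":"array","items":{"type":"array","items":{"type":"number"}}}},"gripper":{"type":"number"},"squeeze":{"type":"number"}},"required":["steps"]}

```bash
mkdir -p pics
python3 - <<'E'
from workcell import bot
import cv2,pickle
o=bot.get_obs();print(o['ee_pos'],o['tcp_rot'],o['opening'],bot.hold_point_z)
d={}
for n in('top','side'):
    c=bot.camera(n);d[n]=c;cv2.imwrite(f'pics/{n}0.png',c['img']);print(n,{k:v for k,v in c.items() if k!='img'})
pickle.dump(d,open('cams.pkl','wb'))
E
```

```text
[0.18738913 0.51683654 0.23056958] [-1.79921804e+02  1.01115314e-03  1.60073343e+02] 0.08533281729779074 0.0187
top {'vfov': 50.28591773451322, 'cx': 322.47908472757376, 'cy': 235.56797003903674, 'D': array([0.0078954, 0.       , 0.       , 0.       , 0.       ]), 'xyz': array([0.40615583, 0.01602282, 1.19956401]), 'attitude': array([-1.67696251e+02, -8.51945211e-02, -9.30517411e+01])}
side {'vfov': 56.040425137478415, 'cx': 316.68630135294256, 'cy': 241.09645888175817, 'D': array([-0.03956982,  0.        ,  0.        ,  0.        ,  0.        ]), 'xyz': array([ 0.30990689, -0.72527368,  0.6886289 ]), 'attitude': array([-128.4449934 ,   -0.60893008,  -22.3043346 ])}
```

View pics/top0.png

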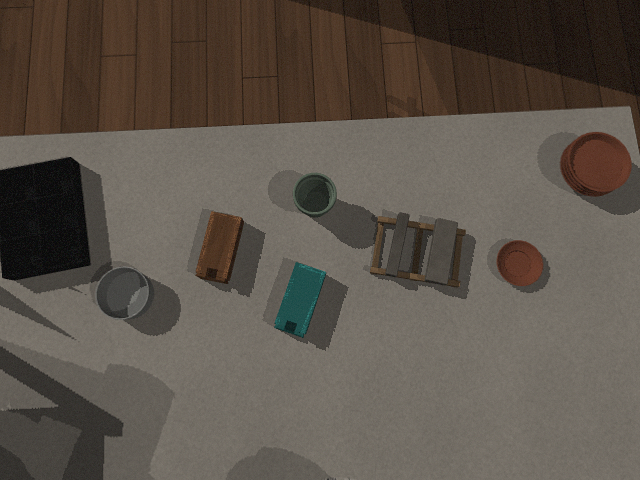

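View pics/side0.png

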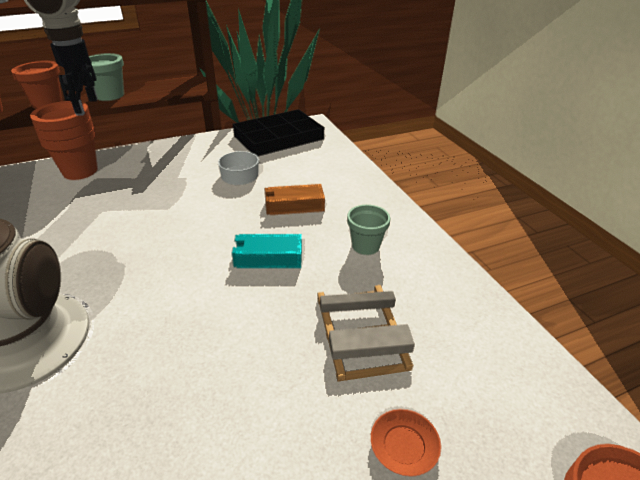

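Top view: candidates for the stone are the broad one at (441,251) and the slim one at (402,243). Candidates for the case are brown at (219,247), with its notch at (210,273), and teal at (300,299). I choose the broad grey stone and the brown case, and check both in close crops.

Run:
```python
import cv2,pickle,numpy as np
d=pickle.load(open('cams.pkl','rb'))
def crop(n,x,y,w,h):
    return cv2.resize(d[n]['img'][y:y+h,x:x+w],(400,300),interpolation=cv2.INTER_CUBIC)
# 4x scale: 100x75
im=np.vstack([np.hstack([crop('top',375,212,100,75),crop('top',170,209,100,75)]),np.hstack([crop('side',318,295,100,75),crop('side',245,165,100,75)])])
im=cv2.convertScaleAbs(im,alpha=1.5)
cv2.imwrite('pics/crop1.png',im)
```

```text
(no output)
```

View pics/crop1.png

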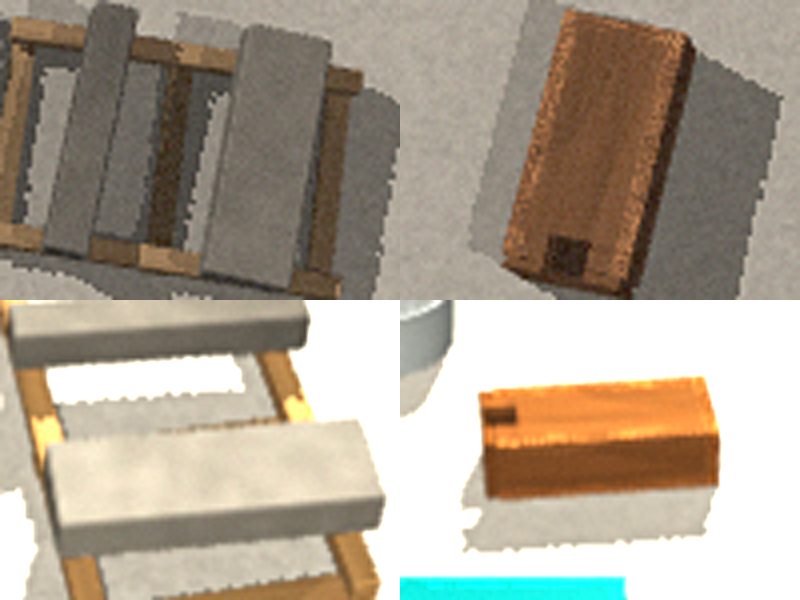

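The crops confirm the choice: broad stone upper left with its top face showing, brown case with its notch at the robot end. Next I fit poses from the corners in both views.

```bash
cat > h.py <<'E'
import numpy as np,cv2
from scipy.spatial.transform import Rotation as Ro
from scipy.optimize import least_squares
def proj(c,P):
    f=240/np.tan(np.radians(c['vfov']/2));K=np.array([[f,0,c['cx']],[0,f,c['cy']],[0,0,1]])
    R=Ro.from_euler('xyz',c['attitude'],degrees=True).as_matrix().T
    return cv2.projectPoints(np.array(P,float),cv2.Rodrigues(R)[0],-R@c['xyz'],K,c['D'])[0][:,0]
def world(p,L):
    x,y,a=p[0],p[1],p[2];L=np.array(L);c,s=np.cos(a),np.sin(a)
    return np.c_[x+c*L[:,0]-s*L[:,1],y+s*L[:,0]+c*L[:,1],L[:,2]]
def fit(obs,x0): # obs: list of (cam, local pts, pixels)
    fun=lambda p:np.concatenate([(proj(c,world(p,L))-np.array(u)).ravel() for c,L,u in obs])
    return least_squares(fun,x0,loss='soft_l1')
E
python3 - <<'E'
from h import *
import pickle
d=pickle.load(open('cams.pkl','rb'));t,s=d['top'],d['side']
def px(o,a):return np.array(o)+(np.array(a)+.5)/4-.5
def box(l,w,z):return [(l/2,w/2,z),(l/2,-w/2,z),(-l/2,-w/2,z),(-l/2,w/2,z)]
st=box(.15,.05,.045);ca=box(.155,.073,.043);cb=[(-.0775,-.0365,0),(.0775,-.0365,0)]
S=[(t,st,px((375,212),[(245,28),(331,40),(290,290),(203,275)])),(s,st,px((318,295),[(362,120),(383,197),(62,230),(50,148)]))]
C=[(t,ca,px((170,209),[(163,10),(287,37),(227,290),(103,265)])),(s,ca+cb,px((245,165),[(303,78),(318,133),(85,145),(80,92),(90,197),(317,185)]))]
for n,O,x0 in(('stone',S,[.4,-.2,0]),('case',C,[.4,.2,-.2])):
    for sub in(O,O[:1],O[1:]):
        r=fit(sub,x0);print(n,r.x[:2].round(4),np.degrees(r.x[2]).round(2),'res',r.fun.round(1))
E
```

```text
stone [ 0.6088 -0.2725] -15.06 res [ 1.1 -1.7  0.9 -0.3  1.   0.1  0.9 -0.7 -1.5 -2.   1.  -0.2 -1.3 -0.3
 -2.4 -1.6]
stone [ 0.6075 -0.2701] -14.88 res [ 0.  -1.1 -0.2  0.2  0.1  0.7  0.  -0.1]
stone [ 0.6101 -0.2751] -15.27 res [-0.1 -1.1  2.4  0.8 -0.1  0.6 -1.2 -0.9]
case [0.6476 0.2413] -14.03 res [ 0.6 -0.6  0.1 -1.6 -0.2  0.1 -0.5  0.3  0.  -1.   0.4 -0.4 -0.6  0.8
 -0.8 -0.7 -0.8  1.5  0.3  0.2]
case [0.6468 0.2414] -13.76 res [ 0.4 -0.2 -0.  -1.4 -0.   0.4 -0.4  0.7]
case [0.6486 0.242 ] -15.08 res [ 0.6 -0.9  0.5 -0.3 -0.5  0.3 -0.3 -1.2 -0.8  1.   0.4  0.3]
```

>>> play_rows(
  steps=[
    [[0, 0, 0, 0.12], [0, 0, 0, 0.12], [0, 0, 0, 0.12], [0, 0, 0, 0.12], [0, 0, 0, 0.12]],
  ],
  gripper=0.07,
)

```text
time: 0.52
ee_pos: [0.1874, 0.5169, 0.2309]
tcp_rot: [-180.0, 0.0, 125.4]
wrist_force: [0.4, 0.4, -0.4]
opening: 0.07
grasp_force: 0.0
```

>>> play_rows(
  steps=[
    [[0, 0, 0, 0.12], [0, 0, 0, 0.12], [0, 0, 0, 0.12], [0, 0, 0, 0.12], [0, 0, 0, 0.12]],
  ],
)

```text
time: 0.93
ee_pos: [0.1874, 0.5169, 0.2309]
tcp_rot: [-180.0, 0.0, 91.0]
wrist_force: [0.6, -0.1, -0.2]
opening: 0.07
grasp_force: 0.0
```

>>> play_rows(
  steps=[
    [[0, 0, 0, 0.12], [0, 0, 0, 0.12], [0, 0, 0, 0.12], [0, 0, 0, 0.12], [0, 0, 0, 0.12]],
  ],
)

```text
time: 1.35
ee_pos: [0.2418, 0.4909, 0.2308]
tcp_rot: [-177.3, 0.2, 62.4]
wrist_force: [0.4, 0.9, 0.1]
opening: 0.0702
grasp_force: 0.0
```

>>> play_rows(
  steps=[
    [[0, 0, 0, 0.12], [0, 0, 0, 0.12], [0, 0, 0, 0.12], [0, 0, 0, 0.12], [0, 0, 0, 0.12]],
  ],
)

```text
time: 1.77
ee_pos: [0.3648, 0.3878, 0.2311]
tcp_rot: [-171.0, 3.5, 42.0]
wrist_force: [0.8, 0.2, 0.1]
opening: 0.07
grasp_force: 0.0
```

>>> play_rows(
  steps=[
    [[0, 0, 0, 0.12], [0, 0, 0, 0.12], [0, 0, 0, 0.12], [0, 0, 0, 0.12], [0, 0, 0, 0.12]],
  ],
)

```text
time: 2.18
ee_pos: [0.4425, 0.2518, 0.2316]
tcp_rot: [-166.5, 10.1, 22.2]
wrist_force: [0.2, 0.5, 0.2]
opening: 0.0703
grasp_force: 0.0
```

Run:
```python
from workcell import bot
o=bot.get_obs();print(o['q'].round(2),o['ee_pos'],o['tcp_rot'])
```

```text
[ 22.12   8.69  12.58 103.99  13.52 179.94] [0.44250259 0.25176395 0.2316235 ] [-166.46862209   10.08583644   22.17303747]
```

>>> play_rows(
  steps=[
    [[0, 0, 0, -0.12], [0, 0, 0, -0.12], [0, 0, 0, -0.12], [0, 0, 0, -0.12], [0, 0, 0, -0.12]],
  ],
)

```text
time: 2.6
ee_pos: [0.4419, 0.2529, 0.2317]
tcp_rot: [-163.3, 0.7, 56.0]
wrist_force: [-0.6, -0.7, 0.5]
opening: 0.0699
grasp_force: 0.0
```

Run:
```python
from workcell import bot
o=bot.get_obs();print(o['q'].round(2),o['ee_pos'],o['tcp_rot'])
```

```text
[ 22.29   8.65  12.56 103.95  13.48 145.23] [0.44190068 0.25292414 0.23170929] [-163.26053853    0.70711076   55.97629405]
```

The tilt came from joint 6 hitting its stop. I can undo it by pushing against the outward reach limit at the azimuth of the tilt. First I write a helper that converts world shifts to tool shifts.

```bash
cat >> h.py <<'E'
def tool(o,d):
    R=Ro.from_euler('xyz',o['tcp_rot'],degrees=True).as_matrix();return (R.T@np.array(d)).round(4)
def st(o):
    z=Ro.from_euler('xyz',o['tcp_rot'],degrees=True).as_matrix()[:,2]
    print(o['time'],'q',o['q'].round(1),'p',o['ee_pos'].round(4),'rpy',np.round(o['tcp_rot'],2),'zdir',z.round(3))
E
python3 - <<'E'
from h import *
from workcell import bot
o=bot.get_obs();st(o)
print(tool(o,np.array([.154,-.621,0])/20), tool(o,np.array([np.cos(np.radians(31.7)),-np.sin(np.radians(31.7)),0])*.02))
E
```

```text
2.6 q [ 22.3   8.6  12.6 104.   13.5 145.2] p [0.4419 0.2529 0.2317] rpy [-163.26    0.71   55.98] zdir [-0.245  0.151 -0.958]
[-0.0214  0.0228 -0.0066] [ 0.0008  0.0191 -0.0058]
```

>>> play_rows(
  steps=[
    [[-0.0214, 0.0228, -0.0066, 0], [-0.0214, 0.0228, -0.0066, 0], [-0.0214, 0.0228, -0.0066, 0], [-0.0214, 0.0228, -0.0066, 0], [-0.0214, 0.0228, -0.0066, 0]],
  ],
)

```text
time: 3.02
ee_pos: [0.4795, 0.0964, 0.232]
tcp_rot: [-163.3, 0.8, 55.7]
wrist_force: [0.6, 0.2, 0.8]
opening: 0.0703
grasp_force: 0.0
```

>>> play_rows(
  steps=[
    [[-0.0214, 0.0228, -0.0066, 0], [-0.0214, 0.0228, -0.0066, 0], [-0.0214, 0.0228, -0.0066, 0], [-0.0214, 0.0228, -0.0066, 0], [-0.0214, 0.0228, -0.0066, 0]],
  ],
)

```text
time: 3.43
ee_pos: [0.5172, -0.059, 0.2323]
tcp_rot: [-163.3, 0.8, 55.7]
wrist_force: [0.8, 0.4, -0.6]
opening: 0.07
grasp_force: 0.0
```

>>> play_rows(
  steps=[
    [[-0.0214, 0.0228, -0.0066, 0], [-0.0214, 0.0228, -0.0066, 0], [-0.0214, 0.0228, -0.0066, 0], [-0.0214, 0.0228, -0.0066, 0], [-0.0214, 0.0228, -0.0066, 0]],
  ],
)

```text
time: 3.85
ee_pos: [0.5549, -0.2143, 0.2324]
tcp_rot: [-163.3, 0.8, 55.7]
wrist_force: [1.3, -0.5, 1.4]
opening: 0.0704
grasp_force: 0.0
```

>>> play_rows(
  steps=[
    [[-0.0214, 0.0228, -0.0066, 0], [-0.0214, 0.0228, -0.0066, 0], [-0.0214, 0.0228, -0.0066, 0], [-0.0214, 0.0228, -0.0066, 0], [-0.0214, 0.0228, -0.0066, 0]],
  ],
)

```text
time: 4.27
ee_pos: [0.5545, -0.3393, 0.2414]
tcp_rot: [-160.2, 0.9, 55.7]
wrist_force: [-12.5, 7.7, 13.0]
opening: 0.07
grasp_force: 0.0
```

>>> play_rows(
  steps=[
    [[0.0008, 0.0191, -0.0058, 0], [0.0008, 0.0191, -0.0058, 0], [0, 0, 0, 0], [0, 0, 0, 0], [0, 0, 0, 0]],
  ],
)

```text
time: 4.68
ee_pos: [0.5539, -0.3375, 0.2469]
tcp_rot: [-160.6, 0.9, 55.8]
wrist_force: [-0.4, 0.3, 0.5]
opening: 0.0703
grasp_force: 0.0
```

Run:
```python
from h import *
from workcell import bot
o=bot.get_obs();st(o)
```

```text
4.6833 q [-3.140e+01  4.970e+01  7.070e+01  1.305e+02  1.000e-01  9.300e+01] p [ 0.5539 -0.3375  0.2469] rpy [-160.57    0.89   55.78] zdir [-0.283  0.175 -0.943]
```

Run:
```python
from h import *
from workcell import bot
o=bot.get_obs()
print(tool(o,np.array([-.851,.525,0.5])*.03),tool(o,[0,0,.03]))
```

```text
[-0.0016 -0.0332 -0.0042] [-0.0005 -0.01   -0.0283]
```

>>> play_rows(
  steps=[
    [[-0.0016, -0.0332, -0.0042, 0], [-0.0016, -0.0332, -0.0042, 0], [-0.0016, -0.0332, -0.0042, 0], [-0.0016, -0.0332, -0.0042, 0], [-0.0016, -0.0332, -0.0042, 0]],
  ],
)

```text
time: 5.1
ee_pos: [0.432, -0.2626, 0.3193]
tcp_rot: [-160.6, 0.9, 55.8]
wrist_force: [0.8, 0.1, 1.2]
opening: 0.07
grasp_force: 0.0
```

>>> play_rows(
  steps=[
    [[-0.0005, -0.01, -0.0283, 0], [-0.0005, -0.01, -0.0283, 0], [-0.0005, -0.01, -0.0283, 0], [-0.0005, -0.01, -0.0283, 0], [0, 0, 0, 0]],
  ],
)

```text
time: 5.52
ee_pos: [0.415, -0.2526, 0.3915]
tcp_rot: [-164.4, 0.7, 55.7]
wrist_force: [-0.1, -0.1, 2.1]
opening: 0.07
grasp_force: 0.0
```

Run:
```python
from h import *
from workcell import bot
o=bot.get_obs();st(o);print(tool(o,[0,0,.03]))
```

```text
5.5167 q [-3.140e+01  2.030e+01  4.520e+01  1.305e+02  1.000e-01  9.300e+01] p [ 0.415  -0.2526  0.3915] rpy [-164.4    0.7   55.7] zdir [-0.229  0.142 -0.963]
[-0.0004 -0.0081 -0.0289]
```

The tilt is shrinking as planned, so I continue upward.

>>> play_rows(
  steps=[
    [[-0.0004, -0.008, -0.029, 0], [-0.0004, -0.008, -0.029, 0], [-0.0004, -0.007, -0.029, 0], [-0.0003, -0.006, -0.029, 0], [0, 0, 0, 0]],
  ],
)

```text
time: 5.93
ee_pos: [0.3952, -0.2411, 0.4309]
tcp_rot: [-169.0, 0.5, 55.6]
wrist_force: [0.3, 0.7, 0.7]
opening: 0.07
grasp_force: 0.0
```

Run:
```python
from h import *
from workcell import bot
o=bot.get_obs();st(o);print(tool(o,[0,0,.03]))
```

```text
5.9333 q [-3.140e+01  1.530e+01  4.490e+01  1.305e+02  1.000e-01  9.300e+01] p [ 0.3952 -0.2411  0.4309] rpy [-169.05    0.47   55.6 ] zdir [-0.161  0.101 -0.982]
[-0.0002 -0.0057 -0.0295]
```

>>> play_rows(
  steps=[
    [[-0.0002, -0.006, -0.029, 0], [-0.0002, -0.005, -0.029, 0], [-0.0002, -0.005, -0.029, 0], [-0.0001, -0.004, -0.03, 0], [-0.0001, -0.003, -0.03, 0]],
  ],
)

```text
time: 6.35
ee_pos: [0.3782, -0.2304, 0.4755]
tcp_rot: [-175.0, 0.2, 55.6]
wrist_force: [-0.4, 0.9, -0.1]
opening: 0.07
grasp_force: 0.0
```

>>> play_rows(
  steps=[
    [[0, -0.003, -0.03, 0], [0, -0.002, -0.03, 0], [0, -0.001, -0.03, 0], [0, 0, 0, 0], [0, 0, 0, 0]],
  ],
)

```text
time: 6.77
ee_pos: [0.3708, -0.2256, 0.5019]
tcp_rot: [-178.8, -0.0, 55.5]
wrist_force: [0.3, 0.1, 0.4]
opening: 0.07
grasp_force: 0.0
```

Run:
```python
from h import *
from workcell import bot
o=bot.get_obs();st(o);print(tool(o,[0,0,.03]))
```

```text
6.7667 q [-3.140e+01  8.800e+00  4.800e+01  1.305e+02  1.000e-01  9.310e+01] p [ 0.3708 -0.2256  0.5019] rpy [-1.7875e+02 -5.0000e-02  5.5540e+01] zdir [-0.018  0.013 -1.   ]
[ 0.     -0.0007 -0.03  ]
```

>>> play_rows(
  steps=[
    [[0, -0.001, -0.03, 0], [0, 0, 0, 0], [0, 0, 0, 0], [0, 0, 0.03, -0.12], [0, 0, 0.03, -0.12]],
  ],
)

```text
time: 7.18
ee_pos: [0.3695, -0.2247, 0.4516]
tcp_rot: [179.9, -0.1, 69.2]
wrist_force: [0.5, 0.1, 0.5]
opening: 0.0702
grasp_force: 0.0
```

>>> play_rows(
  steps=[
    [[0, 0, 0.03, -0.12], [0, 0, 0.03, -0.12], [0, 0, 0.03, -0.12], [0, 0, 0.03, -0.12], [0, 0, 0.03, -0.12]],
  ],
)

```text
time: 7.6
ee_pos: [0.3683, -0.2235, 0.2995]
tcp_rot: [-180.0, -0.2, 103.7]
wrist_force: [-0.6, -0.5, -0.3]
opening: 0.07
grasp_force: 0.0
```

>>> play_rows(
  steps=[
    [[0, 0, 0.02, -0.12], [0, 0, 0.02, -0.12], [0, 0, 0, -0.12], [0, 0, 0, -0.12], [0, 0, 0, -0.12]],
  ],
)

```text
time: 8.02
ee_pos: [0.3683, -0.2234, 0.2606]
tcp_rot: [179.9, -0.2, 138.1]
wrist_force: [0.6, 0.1, -0.1]
opening: 0.0697
grasp_force: 0.0
```

>>> play_rows(
  steps=[
    [[0, 0, 0, -0.12], [0, 0, 0, -0.12], [0, 0, 0, -0.12], [0, 0, 0, -0.11], [0, 0, 0, 0]],
  ],
)

```text
time: 8.43
ee_pos: [0.3685, -0.2236, 0.2611]
tcp_rot: [179.9, -0.1, 164.9]
wrist_force: [0.3, 0.5, -0.6]
opening: 0.07
grasp_force: 0.0
```

Run:
```python
from h import *
from workcell import bot
o=bot.get_obs();st(o);p=o['ee_pos']
print(tool(o,[.52-p[0],-.25-p[1],.27-p[2]]))
```

```text
8.4333 q [-31.3 -10.2  -1.2  99.2   0.1 -16.3] p [ 0.3685 -0.2236  0.2611] rpy [ 1.7985e+02 -1.0000e-01  1.6494e+02] zdir [-0.001  0.003 -1.   ]
[-0.1532  0.0139 -0.0092]
```

>>> play_rows(
  steps=[
    [[-0.0306, 0.003, 0, 0], [-0.0306, 0.003, 0, 0], [-0.0306, 0.003, 0, 0], [-0.0306, 0.003, 0, 0], [-0.0306, 0.003, 0, 0]],
  ],
)

```text
time: 8.85
ee_pos: [0.5214, -0.2497, 0.2609]
tcp_rot: [179.9, -0.1, 164.4]
wrist_force: [-0.8, -1.6, -0.1]
opening: 0.07
grasp_force: 0.0
```

Run:
```python
from h import *
from workcell import bot
import pickle
c=bot.camera('wrist');o=bot.get_obs();st(o);cv2.imwrite('pics/w1.png',c['img']);pickle.dump((c,o),open('w1.pkl','wb'))
print({k:v for k,v in c.items() if k!='img'})
print(proj(c,world([.6088,-.2725,np.radians(-15)],[(.075,.025,.045),(.075,-.025,.045),(-.075,-.025,.045),(-.075,.025,.045)])))
```

```text
8.9 q [-25.5  10.5  19.1  98.9   0.2 -10. ] p [ 0.5255 -0.2503  0.2578] rpy [179.81  -0.18 164.46] zdir [-0.002  0.004 -1.   ]
{'vfov': 59.862755032768, 'cx': 309.7893091938592, 'cy': 247.7476851770943, 'D': array([-0.08425703,  0.        ,  0.        ,  0.        ,  0.        ]), 'xyz': array([ 0.44171384, -0.22776052,  0.40415955]), 'attitude': array([ 1.61093382e+02, -1.52745160e-01,  7.43954511e+01])}
[[336.08451137 363.94422198]
 [286.82434846 364.46853368]
 [281.88245832 221.4850294 ]
 [337.93725855 220.87442771]]
```

View pics/w1.png

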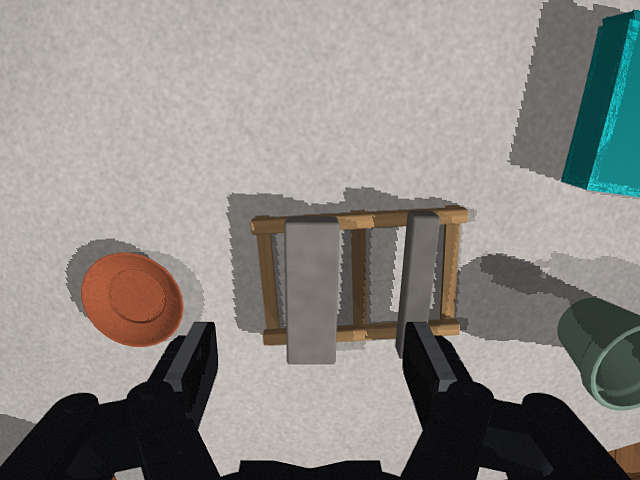

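The wrist view shows the broad stone at (285–338, 221–364), the slim stone at (418,280), the teal case at upper right and the saucer at left. The prediction agrees within 3 px. I refine it from the stone's edges.

Run:
```python
from h import *
import pickle
c,o=pickle.load(open('w1.pkl','rb'))
g=cv2.GaussianBlur(cv2.cvtColor(c['img'],cv2.COLOR_BGR2GRAY),(0,0),1).astype(float)
def sub(v,lo):
    d=np.abs(np.gradient(v));i=d[2:-2].argmax()+2;w=d[i-2:i+3];return lo+i+(w*np.arange(-2,3)).sum()/w.sum()
for nm,ref in(('L',286),('R',337)):
    a=[(sub(g[r,ref-8:ref+9],ref-8),r) for r in range(245,325,5)]
    print(nm,np.round([p[0] for p in a],1),np.polyfit([p[1] for p in a],[p[0] for p in a],1))
for nm,ref in(('T',221),('B',364)):
    print(nm,[round(sub(g[ref-7:ref+8,x],ref-7),1) for x in range(292,334,6)])
lc=[(.075,.025,.045),(.075,-.025,.045),(-.075,-.025,.045),(-.075,.025,.045)]
r=fit([(c,lc,[(336,364),(287,364),(285,221.5),(338.5,221.5)])],[.6,-.27,-.26]);print(r.x[:2],np.degrees(r.x[2]),r.fun.round(1))
```

```text
L [286.  286.  286.1 286.1 286.9 286.9 286.8 286.9 286.9 286.9 286.9 287.
 287.1 282.  281.8 287.9] [-1.78786277e-02  2.91178580e+02]
R [341.4 342.4 341.2 342.  340.9 341.9 340.1 341.4 340.1 341.1 340.1 340.6
 340.1 338.3 337.  336.5] [-5.98138338e-02  3.57209941e+02]
T [np.float64(215.4), np.float64(222.9), np.float64(222.9), np.float64(223.0), np.float64(222.9), np.float64(222.9), np.float64(222.9)]
B [np.float64(363.9), np.float64(364.0), np.float64(364.1), np.float64(363.9), np.float64(363.9), np.float64(363.9), np.float64(364.0)]
[ 0.60913784 -0.27170258] -15.621172101059875 [ 0.1  0.3 -0.1  0.3 -1.2 -0.2  1.3 -0.2]
```

Run:
```python
from h import *
import pickle
c,o=pickle.load(open('w1.pkl','rb'))
S=[.6090,-.2717,np.radians(-15.5)]
for dx in(0,.005,.01,.015,.02):
    # rack offset along stone axis; rack y: stone at -y side, dist -55
    pts=[]
    for bx in(-.069,-.055,.055,.069): pts+=[(bx-dx,0.055,.02)]
    print(dx,proj(c,world(S,pts)).round(1).tolist())
im=cv2.resize(c['img'][190:390,230:490],(780,600),interpolation=cv2.INTER_CUBIC)
cv2.imwrite('pics/w1c.png',cv2.convertScaleAbs(im,alpha=1.4))
```

```text
0 [[369.0, 220.2], [368.4, 234.2], [363.6, 334.0], [363.0, 345.5]]
0.005 [[369.2, 215.1], [368.6, 229.3], [363.8, 329.9], [363.2, 341.4]]
0.01 [[369.4, 210.0], [368.8, 224.3], [364.0, 325.7], [363.4, 337.3]]
0.015 [[369.7, 204.9], [369.0, 219.2], [364.2, 321.5], [363.6, 333.2]]
0.02 [[369.9, 199.7], [369.3, 214.1], [364.4, 317.2], [363.9, 329.1]]
```

View pics/w1c.png

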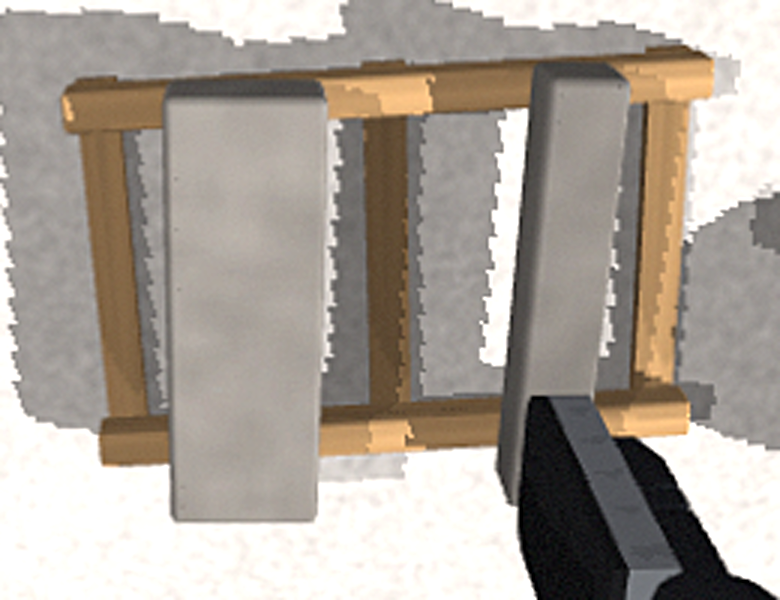

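>>> play_rows(
  steps=[
    [[-0.0078, 0.0004, 0.028, 0], [-0.0078, 0.0004, 0.028, 0], [-0.0078, 0.0004, 0.028, 0], [-0.0078, 0.0004, 0.028, 0], [-0.0078, 0.0004, 0.028, 0]],
  ],
)

```text
time: 9.32
ee_pos: [0.5582, -0.2576, 0.1195]
tcp_rot: [179.9, -0.1, 164.4]
wrist_force: [0.1, -0.3, -0.4]
opening: 0.0699
grasp_force: 0.0
```

>>> play_rows(
  steps=[
    [[0, 0, 0.022, 0], [0, 0, 0.02, 0], [0, 0, 0, 0], [0, 0, 0, 0], [0, 0, 0, 0]],
  ],
)

```text
time: 9.73
ee_pos: [0.5586, -0.2578, 0.0808]
tcp_rot: [179.9, 0.0, 164.6]
wrist_force: [1.0, 0.5, 0.5]
opening: 0.0698
grasp_force: 0.0
```

Run:
```python
from h import *
from workcell import bot
o=bot.get_obs();st(o);print(tool(o,np.array([.5637,-.2591,.015])-o['ee_pos']))
```

```text
9.7333 q [-24.8  13.5   3.1  79.6   0.1  -9.4] p [ 0.5586 -0.2578  0.0808] rpy [1.7988e+02 2.0000e-02 1.6456e+02] zdir [ 0.001  0.002 -1.   ]
[-0.0053 -0.      0.0658]
```

>>> play_rows(
  steps=[
    [[-0.005, 0, 0.022, 0], [0, 0, 0.022, 0], [0, 0, 0.014, 0], [0, 0, 0.008, 0], [0, 0, 0, 0]],
  ],
)

```text
time: 10.15
ee_pos: [0.5628, -0.2587, 0.0132]
tcp_rot: [179.9, -0.1, 164.6]
wrist_force: [-0.1, -0.8, -0.2]
opening: 0.07
grasp_force: 0.0
```

>>> play_rows(
  steps=[
    [[0, 0, 0, 0], [0, 0, 0, 0], [0, 0, 0, 0], [0, 0, 0, 0], [0, 0, 0, 0]],
  ],
  gripper=0.04,
  squeeze=90,
)

```text
time: 10.57
ee_pos: [0.564, -0.2594, 0.0159]
tcp_rot: [179.9, 0.1, 164.6]
wrist_force: [-1.6, 1.0, 6.5]
opening: 0.0484
grasp_force: 94.4
```

>>> play_rows(
  steps=[
    [[0, 0, 0, 0], [0, 0, 0, 0], [0, 0, 0, 0], [0, 0, 0, 0], [0, 0, 0, 0]],
  ],
)

```text
time: 10.98
ee_pos: [0.564, -0.2593, 0.0159]
tcp_rot: [179.9, 0.1, 164.6]
wrist_force: [-1.1, -0.9, 6.0]
opening: 0.0486
grasp_force: 94.4
```

Run:
```python
from h import *
from workcell import bot
o=bot.get_obs();st(o);print(o['opening'],o['grasp_force'])
```

```text
10.9833 q [-24.7  15.7  -1.5  72.6   0.1  -9.4] p [ 0.564  -0.2593  0.0159] rpy [1.7991e+02 1.4000e-01 1.6463e+02] zdir [ 0.003  0.001 -1.   ]
0.048585806910599307 94.40464854240417
```

>>> play_rows(
  steps=[
    [[0, 0, -0.01, 0], [0, 0, -0.02, 0], [0, 0, -0.03, 0], [0, 0, -0.03, 0], [0, 0, -0.03, 0]],
  ],
)

```text
time: 11.4
ee_pos: [0.5625, -0.2588, 0.1354]
tcp_rot: [179.9, -0.1, 164.6]
wrist_force: [0.8, -0.8, -3.8]
opening: 0.0489
grasp_force: 93.6
```

>>> play_rows(
  steps=[
    [[0.01, 0.014, -0.02, 0], [0.017, 0.026, -0.02, 0], [0.017, 0.026, -0.02, 0], [0.017, 0.026, -0.01, 0], [0.017, 0.026, -0.01, 0]],
  ],
)

```text
time: 11.82
ee_pos: [0.5183, -0.1237, 0.2158]
tcp_rot: [179.9, 0.0, 164.6]
wrist_force: [1.1, 1.1, -4.1]
opening: 0.0486
grasp_force: 93.8
```

>>> play_rows(
  steps=[
    [[0.017, 0.026, -0.01, 0], [0.017, 0.026, -0.01, 0], [0.017, 0.026, -0.01, 0], [0.017, 0.026, -0.01, 0], [0.017, 0.026, -0.01, 0]],
  ],
)

```text
time: 12.23
ee_pos: [0.4703, 0.0242, 0.2655]
tcp_rot: [179.9, -0.0, 164.6]
wrist_force: [0.7, -0.2, -4.3]
opening: 0.0485
grasp_force: 93.8
```

>>> play_rows(
  steps=[
    [[0.006, 0.01, 0, 0], [0, 0, 0, 0], [0, 0, 0, 0], [0, 0, 0, 0], [0, 0, 0, 0]],
  ],
)

```text
time: 12.65
ee_pos: [0.4684, 0.0333, 0.2639]
tcp_rot: [179.9, -0.1, 164.6]
wrist_force: [0.5, -0.2, -4.2]
opening: 0.0489
grasp_force: 93.9
```

Run:
```python
from h import *
from workcell import bot
import pickle
c=bot.camera('wrist');o=bot.get_obs();st(o);print(o['opening'],o['wrist_force']);cv2.imwrite('pics/w2.png',c['img']);pickle.dump((c,o),open('w2.pkl','wb'))
print(proj(c,world([.6472,.2414,np.radians(-14)],[(.0775,.0365,.043),(.0775,-.0365,.043),(-.0775,-.0365,.043),(-.0775,.0365,.043)])))
```

```text
12.7 q [ 4.  -5.1  3.7 98.8  0.1 19.4] p [0.4684 0.0333 0.2639] rpy [ 1.7989e+02 -8.0000e-02  1.6457e+02] zdir [-0.001  0.002 -1.   ]
0.04869073138867467 [-0.5716156   0.17695546 -2.77910594]
[[571.60363367 378.81211414]
 [507.88050353 382.52670599]
 [530.7380785  246.00011646]
 [601.89305024 244.20688846]]
```

View pics/w2.png

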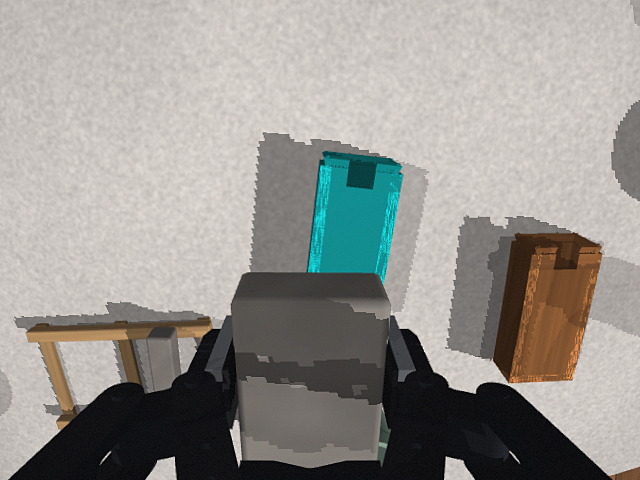

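The stone is held. The brown case is at (510–602, 233–383) in this view. I zoom in to refine its pose, along with how the stone sits in the grip.

Run:
```python
import cv2,numpy as np
im=cv2.imread('pics/w2.png')
a=cv2.resize(im[220:395,480:620],(480,600),interpolation=cv2.INTER_CUBIC)
b=cv2.resize(im[260:480,220:400],(320,391),interpolation=cv2.INTER_CUBIC);b=np.vstack([b,np.zeros((209,320,3),np.uint8)])
cv2.imwrite('pics/w2c.png',cv2.convertScaleAbs(np.hstack([a,b]),alpha=1.5))
```

```text
(no output)
```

View pics/w2c.png

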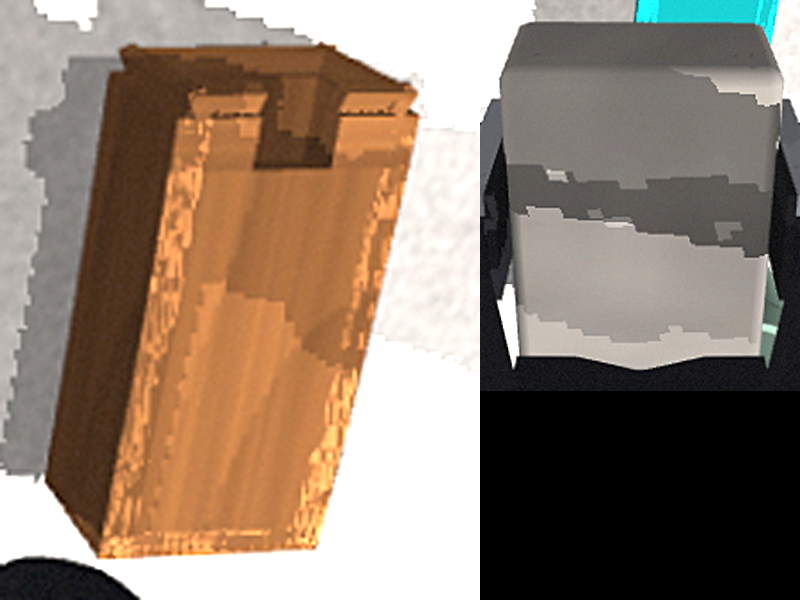

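Run:
```python
from h import *
import pickle
c,o=pickle.load(open('w2.pkl','rb'));d=pickle.load(open('cams.pkl','rb'));t,s=d['top'],d['side']
L=[(.0775,-.0365,.043),(.0775,.0365,.043),(-.0695,-.0365,.043),(-.0695,.0365,.043),(.0775,-.0365,0),(-.0535,-.012,.043),(-.0535,.012,.043)]
U=[(509.,382),(572.5,379.6),(532.3,254.2),(600,253.3),(493.5,359.8),(553.9,267.9),(576.6,267.9)]
def px(o,a):return np.array(o)+(np.array(a)+.5)/4-.5
ca=[(.0775,.0365,.043),(.0775,-.0365,.043),(-.0775,-.0365,.043),(-.0775,.0365,.043)];cb=[(-.0775,-.0365,0),(.0775,-.0365,0)]
W=[(c,L,U)]
C=[(t,ca,px((170,209),[(163,10),(287,37),(227,290),(103,265)])),(s,ca+cb,px((245,165),[(303,78),(318,133),(85,145),(80,92),(90,197),(317,185)]))]
for O in(W,W+C):
    r=fit(O,[.647,.241,-.24]);print('case',r.x[:2].round(4),np.degrees(r.x[2]).round(2),r.fun[:14].round(1))
# stone in grip, pose relative to TCP: x=-.. along -15.4, free x,y,yaw,z,pitch
def P(p,pts):
    R=Ro.from_euler('ZY',[p[2],p[4]]).as_matrix();return (R@np.array(pts,float).T).T+[p[0],p[1],p[3]]
def fun(p):
    a=proj(c,P(p,[(-.075,-.025,0),(-.075,.025,0)]))-[(231.2,300.5),(390.4,300.5)]
    xs=np.linspace(-.07,.03,40);e=[]
    for yy,uu in((-.025,241.4),(.025,380.3)):
        q=proj(c,P(p,[(x,yy,0) for x in xs]));e.append(np.interp(459.7,q[:,1],q[:,0])-uu)
    return np.r_[a.ravel(),e]
a=np.radians(-15.43);g=o['ee_pos']
p0=[g[0]+.047*np.cos(a),g[1]+.047*np.sin(a),a,g[2]+.029,0]
print('pred',np.round(p0,4),fun(p0).round(1))
r=least_squares(fun,p0,x_scale=[.01,.01,.1,.01,.1]);print('stone',r.x.round(4),np.degrees(r.x[[2,4]]).round(2),r.fun.round(1))
```

```text
case [0.6479 0.2433] -14.54 [ 0.   0.4  0.1 -0.4 -0.1 -0.4  2.7 -0.8 -0.4 -0.  -0.4  1.  -0.2  0.5]
case [0.6479 0.243 ] -14.48 [-0.1  0.4 -0.1 -0.4 -0.4 -0.4  2.4 -0.8 -0.5 -0.  -0.7  1.  -0.5  0.5]
pred [ 0.5138  0.0208 -0.2693  0.2929  0.    ] [-4.1 -4.1  1.6 -4.2 -0.9 -1.6]
stone [ 0.5168  0.0204 -0.2688  0.2944 -0.0698] [-15.4  -4. ] [ 0.   0.1  0.  -0.1 -0.  -0. ]
```

>>> play_rows(
  steps=[
    [[0.008, 0.02, 0, 0], [0.012, 0.031, 0, 0], [0.012, 0.031, 0, 0], [0.012, 0.031, 0, 0], [0.012, 0.031, 0, 0]],
  ],
)

```text
time: 13.12
ee_pos: [0.4525, 0.1885, 0.2644]
tcp_rot: [179.9, -0.1, 164.5]
wrist_force: [1.8, -0.2, -3.7]
opening: 0.0486
grasp_force: 94.2
```

>>> play_rows(
  steps=[
    [[0.012, 0.031, 0.01, 0], [0.012, 0.031, 0.02, 0], [0.012, 0.031, 0.03, -0.008], [0.006, 0.01, 0.03, -0.008], [0, 0, 0.03, 0]],
  ],
)

```text
time: 13.53
ee_pos: [0.439, 0.2982, 0.1451]
tcp_rot: [179.9, -0.1, 165.7]
wrist_force: [-1.0, -0.9, -4.8]
opening: 0.0486
grasp_force: 94.4
```

>>> play_rows(
  steps=[
    [[0, 0, 0.03, 0], [0, 0, 0.03, 0], [0, 0, 0.02, 0], [0, 0, 0, 0], [0, 0, 0, 0]],
  ],
)

```text
time: 13.95
ee_pos: [0.4391, 0.2955, 0.0663]
tcp_rot: [180.0, -0.1, 165.5]
wrist_force: [0.5, 0.9, -3.3]
opening: 0.0488
grasp_force: 94.4
```

Run:
```python
from h import *
from workcell import bot
import pickle
c=bot.camera('side');o=bot.get_obs();st(o);print(o['opening']);pickle.dump((c,o),open('s2.pkl','wb'))
g=o['ee_pos'];a=np.radians(o['tcp_rot'][2]-180)
S=lambda l,w,z:(g[0]+l*np.cos(a)-w*np.sin(a),g[1]+l*np.sin(a)+w*np.cos(a),g[2]+.0041+z)
pts=[S(-.027,-.025,.025),S(-.027,-.025,0),S(.123,-.025,.025),S(.123,-.025,0)]
print(proj(c,pts).round(1).tolist())
m=np.array([.6479,.2430]);ya=np.radians(-14.5);u=np.array([np.cos(ya),np.sin(ya)]);n=np.array([-u[1],u[0]])
e=g[:2]-m;print('along',e@u,'lat',e@n)
im=c['img'][130:280,180:380];cv2.imwrite('pics/s2.png',cv2.convertScaleAbs(cv2.resize(im,(800,600),interpolation=cv2.INTER_CUBIC),alpha=1.2))
```

```text
14.0 q [ 33.9   2.2 -10.9  76.8   0.1  48.4] p [0.44   0.2961 0.0679] rpy [ 1.7986e+02 -2.0000e-02  1.6552e+02] zdir [ 0.     0.003 -1.   ]
0.048662848763848146
[[197.8, 185.2], [199.3, 193.7], [258.0, 181.4], [258.7, 189.8]]
along -0.21462576555626128 lat -0.0006122601801519233
```

View pics/s2.png

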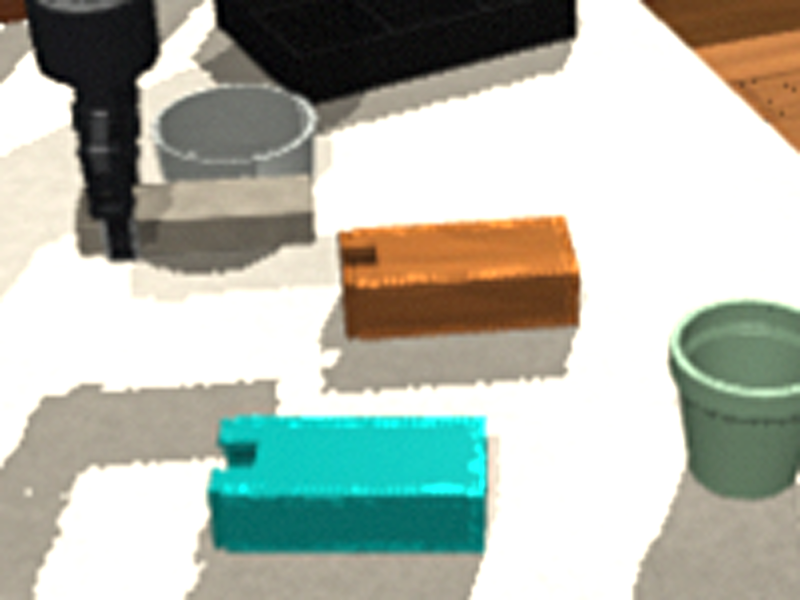

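The held stone sits about where predicted, from (80,255) to (313,241) in the crop, with a droop under 1°. It is lined up with the brown mouth at (340,285). Now I lower it and insert.

>>> play_rows(
  steps=[
    [[0, 0.0006, 0.02, 0], [0, 0, 0.02, 0], [0, 0, 0.014, 0], [0, 0, 0.008, 0], [0, 0, 0, 0]],
  ],
)

```text
time: 14.42
ee_pos: [0.4396, 0.297, 0.0049]
tcp_rot: [179.9, -0.1, 165.5]
wrist_force: [-0.6, -0.8, -3.4]
opening: 0.0488
grasp_force: 94.7
```

>>> play_rows(
  steps=[
    [[-0.004, 0, 0, 0], [-0.006, 0, 0, 0], [-0.006, 0, 0, 0], [-0.005, 0, 0, 0], [0, 0, 0, 0]],
  ],
)

```text
time: 14.83
ee_pos: [0.4613, 0.2918, 0.0056]
tcp_rot: [179.8, 0.0, 165.5]
wrist_force: [0.5, -0.2, -3.6]
opening: 0.0485
grasp_force: 94.7
```

```bash
cat >> h.py <<'E'
def rel(o):
    g=o['ee_pos'];m=np.array([.6479,.2430]);ya=np.radians(-14.5);u=np.array([np.cos(ya),np.sin(ya)]);n=np.array([-u[1],u[0]])
    e=g[:2]-m;f=o['wrist_force'];print('along',(e@u).round(4),'lat',(e@n).round(4),'z',g[2].round(4),'yaw',o['tcp_rot'][2].round(2),'F al/lat/z',np.round([f[:2]@u,f[:2]@n,f[2]],1),'T',np.round(o['torque'],2),'open',o['opening'].round(4))
E
python3 - <<'E'
from h import *
from workcell import bot
rel(bot.get_obs())
E
```

```text
Traceback (most recent call last):
  File "h.py", line 21, in rel
    e=g[:2]-m;f=o['wrist_force'];print('along',(e@u).round(4),'lat',(e@n).round(4),'z',g[2].round(4),'yaw',o['tcp_rot'][2].round(2),'F al/lat/z',np.round([f[:2]@u,f[:2]@n,f[2]],1),'T',np.round(o['torque'],2),'open',o['opening'].round(4))
                                                                                                                                                                                                                       ^^^^^^^^^^^^^^^^^^
AttributeError: 'float' object has no attribute 'round'
```

>>> play_rows(
  steps=[
    [[-0.005, 0, 0, 0], [-0.005, 0, 0, 0], [-0.005, 0, 0, 0], [0, 0, 0, 0], [0, 0, 0, 0]],
  ],
)

```text
time: 15.25
ee_pos: [0.4745, 0.2881, 0.0048]
tcp_rot: [179.9, -0.1, 165.5]
wrist_force: [-0.1, 0.5, -4.3]
opening: 0.0486
grasp_force: 94.7
```

```bash
sed -i "s/,'open',o\['opening'\].round(4)/,'open',round(o['opening'],4)/" h.py
python3 - <<'E'
from h import *
from workcell import bot
rel(bot.get_obs())
E
```

```text
along -0.1791 lat 0.0002 z 0.0048 yaw 165.55 F al/lat/z [-0.2  0.5 -4.3] T [-0.03  0.22 -0.04] open 0.0486
```

>>> play_rows(
  steps=[
    [[-0.006, 0, 0, 0], [-0.008, 0, 0, 0], [-0.008, 0, 0, 0], [-0.008, 0, 0, 0], [-0.006, 0, 0, 0]],
  ],
)

```text
time: 15.67
ee_pos: [0.5104, 0.2789, 0.0049]
tcp_rot: [179.9, -0.0, 165.5]
wrist_force: [0.7, -0.2, -4.0]
opening: 0.0484
grasp_force: 94.7
```

Run:
```python
from h import *
from workcell import bot
rel(bot.get_obs())
```

```text
along -0.1421 lat 0.0003 z 0.0049 yaw 165.55 F al/lat/z [ 0.7  0.  -4. ] T [0.05 0.21 0.01] open 0.0484
```

>>> play_rows(
  steps=[
    [[-0.008, 0, 0, 0], [-0.01, 0, 0, 0], [-0.01, 0, 0, 0], [-0.01, 0, 0, 0], [-0.006, 0, 0, 0]],
  ],
)

```text
time: 16.08
ee_pos: [0.5533, 0.2678, 0.0048]
tcp_rot: [179.9, -0.0, 165.5]
wrist_force: [0.1, 1.0, -3.4]
opening: 0.0485
grasp_force: 94.7
```

>>> play_rows(
  steps=[
    [[0, 0, 0, 0], [0, 0, 0, 0], [0, 0, 0, 0], [0, 0, 0, 0], [0, 0, 0, 0]],
  ],
)

```text
time: 16.5
ee_pos: [0.5515, 0.2684, 0.005]
tcp_rot: [179.9, -0.0, 165.6]
wrist_force: [0.2, 0.7, -3.0]
opening: 0.0488
grasp_force: 94.7
```

Run:
```python
from h import *
from workcell import bot
rel(bot.get_obs())
```

```text
along -0.0997 lat 0.0005 z 0.005 yaw 165.59 F al/lat/z [ 0.1  0.7 -3. ] T [ 0.03  0.18 -0.01] open 0.0488
```

>>> play_rows(
  steps=[
    [[0, 0, 0, 0], [0, 0, 0, 0], [0, 0, 0, 0], [0, 0, 0, 0], [0, 0, 0, 0]],
  ],
  gripper=0.07,
)

```text
time: 16.92
ee_pos: [0.552, 0.2684, 0.0053]
tcp_rot: [179.8, -0.0, 165.6]
wrist_force: [-0.5, 0.0, -0.3]
opening: 0.07
grasp_force: 0.0
```

>>> play_rows(
  steps=[
    [[0, 0, -0.015, 0], [0, 0, -0.025, 0], [0, 0, -0.025, 0], [0.015, 0, -0.01, 0], [0.03, 0, 0, 0]],
  ],
)

```text
time: 17.33
ee_pos: [0.511, 0.2796, 0.0831]
tcp_rot: [179.7, 0.2, 165.4]
wrist_force: [-0.1, 1.4, -0.1]
opening: 0.0703
grasp_force: 0.0
```

>>> play_rows(
  steps=[
    [[0.03, 0, 0, 0], [0, 0, 0, 0], [0, 0, 0, 0], [0, 0, 0, 0], [0, 0, 0, 0]],
  ],
  gripper=0,
)

```text
time: 17.75
ee_pos: [0.4798, 0.2867, 0.08]
tcp_rot: [179.9, -0.0, 165.5]
wrist_force: [0.3, -0.6, 0.2]
opening: 0.0091
grasp_force: 0.0
```

Run:
```python
from h import *
from workcell import bot
import pickle
c=bot.camera('wrist');o=bot.get_obs();rel(o);pickle.dump((c,o),open('w3.pkl','wb'));cv2.imwrite('pics/w3.png',c['img'])
```

```text
along -0.1736 lat 0.0001 z 0.0799 yaw 165.53 F al/lat/z [ 0.9  0.  -0.6] T [ 0.03 -0.01  0.04] open 0.0016
```

View pics/w3.png

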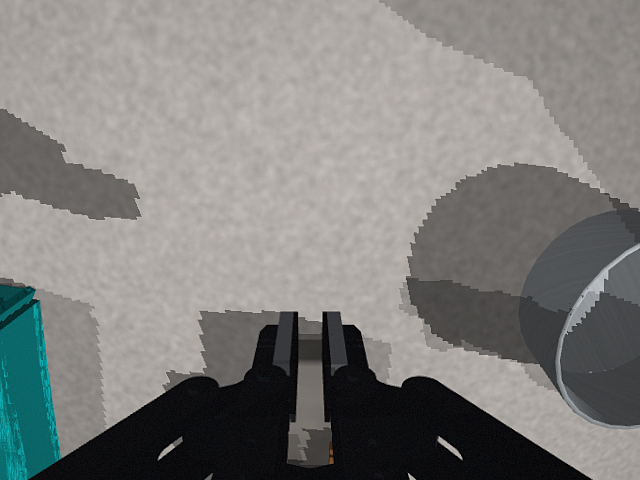

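The wrist view shows the shut fingers behind the stone's end (around row 340 in the gap). I go down and push.

>>> play_rows(
  steps=[
    [[0, 0, 0.02, 0], [0, 0, 0.025, 0], [0, 0, 0.017, 0], [0, 0, 0.005, 0], [0, 0, 0, 0]],
  ],
)

```text
time: 18.22
ee_pos: [0.4788, 0.2862, 0.0114]
tcp_rot: [180.0, -0.2, 165.5]
wrist_force: [0.6, -0.1, 0.4]
opening: -0.0
grasp_force: 0.0
```

>>> play_rows(
  steps=[
    [[-0.008, 0, 0, 0], [-0.008, 0, 0, 0], [-0.007, 0, 0, 0], [-0.007, 0, 0, 0], [-0.007, 0, 0, 0]],
  ],
)

```text
time: 18.63
ee_pos: [0.5161, 0.2776, 0.0136]
tcp_rot: [179.8, -0.0, 165.6]
wrist_force: [-5.5, 1.4, 3.1]
opening: -0.0003
grasp_force: 2.3
```

>>> play_rows(
  steps=[
    [[-0.006, 0, 0, 0], [-0.006, 0, 0, 0], [-0.006, 0, 0, 0], [-0.006, 0, 0, 0], [-0.004, 0, 0, 0]],
  ],
)

```text
time: 19.05
ee_pos: [0.5426, 0.2707, 0.0131]
tcp_rot: [179.9, -0.1, 165.6]
wrist_force: [-5.9, 0.5, 4.6]
opening: -0.0001
grasp_force: 2.6
```

Run:
```python
from h import *
from workcell import bot
rel(bot.get_obs())
```

```text
along -0.1089 lat 0.0004 z 0.0131 yaw 165.57 F al/lat/z [-5.8 -1.   4.6] T [ 0.21  0.95 -0.01] open -0.0001
```

>>> play_rows(
  steps=[
    [[-0.003, 0, 0, 0], [-0.003, 0, 0, 0], [-0.002, 0, 0, 0], [-0.002, 0, 0, 0], [-0.002, 0, 0, 0]],
  ],
)

```text
time: 19.47
ee_pos: [0.5537, 0.2678, 0.013]
tcp_rot: [179.9, -0.1, 165.6]
wrist_force: [-5.3, 1.9, 4.6]
opening: 0.0003
grasp_force: 2.6
```

Run:
```python
from h import *
from workcell import bot
rel(bot.get_obs())
```

```text
along -0.0974 lat 0.0004 z 0.013 yaw 165.58 F al/lat/z [-5.6  0.5  4.6] T [0.28 0.95 0.02] open 0.0003
```

>>> play_rows(
  steps=[
    [[-0.0015, 0, 0, 0], [-0.0015, 0, 0, 0], [-0.001, 0, 0, 0], [-0.001, 0, 0, 0], [0, 0, 0, 0]],
  ],
)

```text
time: 19.88
ee_pos: [0.5576, 0.2668, 0.0129]
tcp_rot: [179.9, -0.2, 165.6]
wrist_force: [-9.6, 1.5, 6.5]
opening: 0.0001
grasp_force: 5.2
```

Run:
```python
from h import *
from workcell import bot
rel(bot.get_obs())
```

```text
along -0.0934 lat 0.0004 z 0.0129 yaw 165.6 F al/lat/z [-9.7 -1.   6.5] T [0.47 1.94 0.01] open 0.0001
```

>>> play_rows(
  steps=[
    [[-0.001, 0, 0, 0], [0, 0, 0, 0], [-0.001, 0, 0, 0], [0, 0, 0, 0], [0, 0, 0, 0]],
  ],
)

```text
time: 20.3
ee_pos: [0.5576, 0.2668, 0.0129]
tcp_rot: [179.9, -0.4, 165.7]
wrist_force: [-19.5, 4.8, 11.3]
opening: -0.0007
grasp_force: 10.3
```

Run:
```python
from h import *
from workcell import bot
rel(bot.get_obs())
```

```text
along -0.0933 lat 0.0004 z 0.0129 yaw 165.66 F al/lat/z [-20.1  -0.2  11.3] T [ 0.79  3.87 -0.04] open -0.0007
```

The stone has stopped hard at the expected home position. One firmer nudge, then I withdraw.

>>> play_rows(
  steps=[
    [[-0.001, 0, 0, 0], [-0.0005, 0, 0, 0], [0, 0, 0, 0], [0, 0, 0, 0], [0, 0, 0, 0]],
  ],
)

```text
time: 20.72
ee_pos: [0.5576, 0.2668, 0.0129]
tcp_rot: [179.9, -0.5, 165.7]
wrist_force: [-27.5, 5.8, 16.5]
opening: -0.0
grasp_force: 14.2
```

>>> play_rows(
  steps=[
    [[0.008, 0, 0, 0], [0.02, 0, 0, 0], [0.02, 0, -0.02, 0], [0.02, 0, -0.04, 0], [0.02, 0, -0.04, 0]],
  ],
)

```text
time: 21.13
ee_pos: [0.4782, 0.286, 0.107]
tcp_rot: [-180.0, -0.1, 165.5]
wrist_force: [0.9, 0.4, 1.3]
opening: -0.0002
grasp_force: 0.0
```

>>> play_rows(
  steps=[
    [[0.01, 0, -0.04, 0], [0.01, 0, -0.03, 0], [0.02, 0, -0.02, 0], [0, 0, 0, 0], [0, 0, 0, 0]],
  ],
)

```text
time: 21.55
ee_pos: [0.4413, 0.2969, 0.1988]
tcp_rot: [179.7, 0.1, 165.6]
wrist_force: [-0.2, 0.3, -0.9]
opening: -0.0002
grasp_force: 0.0
```

Run:
```python
from h import *
from workcell import bot
c=bot.camera('wrist');s=bot.camera('side');o=bot.get_obs();rel(o)
C=[.6479,.2430,np.radians(-14.5)]
print(proj(c,world(C,[(-.0775,0,.02),(-.0815,0,.033)])))
u,v=proj(c,world(C,[(-.07,0,.03)]))[0].astype(int)
def cr(im,u,v,h=50):
    u=min(max(u,h),639-h);v=min(max(v,h),479-h);return cv2.resize(im[v-h:v+h,u-h:u+h],(400,400),interpolation=cv2.INTER_CUBIC)
u2,v2=proj(s,world(C,[(-.07,0,.03)]))[0].astype(int);print(u,v,u2,v2)
cv2.imwrite('pics/end.png',cv2.convertScaleAbs(np.hstack([cr(c['img'],u,v,70),cr(s['img'],u2,v2,40)]),alpha=1.4))
```

```text
along -0.2135 lat -0.0003 z 0.1964 yaw 165.56 F al/lat/z [-0.2  0.1 -0.6] T [0.   0.05 0.02] open -0.0001
[[307.97721707 359.87184516]
 [307.98918563 364.56528239]]
307 373 267 197
```

View pics/end.png

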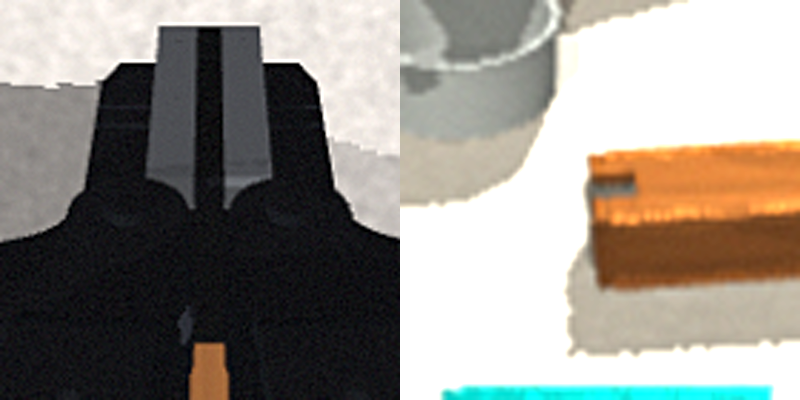

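The side view shows the stone almost wholly inside the case: only a few mm of grey stand out of the mouth at (592,230), with stone visible under the notch. The robot is clear, so I hand in.

```bash
python3 -c "
from workcell import bot
print(bot.job_done())"
```

```text
the job is handed in; nothing more can be done
None
```

The broad stone is in the brown case, pushed in until it stopped at the expected home position with only a few mm showing at the mouth, and the job was handed in after about 22 s with the robot clear and the other things not touched; no verdict was returned.

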